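# Shut down the nail lamp and its switch bank

### The arm

A 6-joint arm with a two-finger parallel gripper is mounted at the origin on the work surface. World frame = base frame: x ahead of the robot, y to its left, z up, the work surface at z = 0. Lengths are in m, angles in rad, forces in N, time in s.
With the tool pointing down it reaches from about 0.25 to 0.8 m from the base axis. Payload 8.5 kg.
Tool frame: the origin (TCP) lies at the very end of the fingers, on their centre line; the grasp point (between the pads) lies env.hold_point_z behind it (env.hold_point_z is the distance from the TCP to the grasp point, in m); z points along the fingers, y is the line along which they close (so a half turn about z gives the same grasp; the last joint's range is limited). The gripper opens to 85 mm and grips with 20 to 120 N. Pads are 22 mm wide; open, the fingers measure 114 mm over their backs; the gripper's body (76 mm by 85 mm) begins 54 mm behind the grasp point. The pads swing forward as they close: fully open they stand 13 mm farther back than shut.
Start: joints at [1.132, 0.238, -0.013, 1.319, 0, 1.571], TCP at [0.223, 0.475, 0.231] pointing down, gripper open.
Joint ranges: [-2.66, 2.66], [-1.03, 1.9], [-1.14, 1.46], [-1.82, 2.27], [-1.45, 1.34], [-3.14, 3.14]. Speed limits (rad/s): [2.22, 2.22, 2.79, 3.14, 3.14, 3.14].

### API

Orientations are given as a unit quaternion [w, x, y, z].
In Python, from workcell import env gives the robot as it stands.
- The arm moves only by the shell command python3 -m jog 'ROWS'. ROWS is JSON, one flat list of numbers, 7 for each row, row after row: the opening, from 0 (shut) to 1 (fully open), then the shift along the world's x, y, z as a fraction of full scale, then the turn, a rotation vector about the world's x, y, z as a fraction of full scale. A call has 1 to 20 rows; each row shifts and turns the commanded pose from where the row before left it; what a row does not reach is not made up. Full scale, the value 1, is 0.02 m for a shift and 0.08 rad for a turn. A row lasts 1/12 s, in which the tool goes at most 41.7 mm and 7.16 degrees, less where a joint would pass 70% of its speed; a pose out of reach is approached as far as the arm can. A call with a number of a shift or a turn outside -1 to 1 is refused whole. A call with a gripper value outside its range is refused whole. The fingers move at their own pace and stop on an object; the grip force is fixed at half the most. Time passes only in rows, so rows that do not move let the fingers close. It gives the time, the measured TCP pose, the force, the opening and the grip force at its end, in the units of the state.
- env.observe(): the state, without advancing time (a new reading comes with each control period).
- env.snapshot(name): name is "side" or "top" or "wrist"; returns a dict with "img" (420x560x3 uint8, red, green, blue), "fx", "fy", "cx", "cy" (pixels), "R" (3x3) and "t" (3): a world point X has camera coordinates R X + t. Camera axes: x right, y down, z forward; pixel columns grow to the right and rows downward; lengths in m; the calibration is good to about 2 mm. A picture is of the moment at which its call begins. There is no depth.
- env.job_done(): hands the job in; it is judged then, once.
The state is a dict: "clock": time; "joints": joint angles; "qd": joint speeds; "joint_efforts": joint torques, N m; "ee_pos": TCP position; "tool_rot": TCP orientation; "wrist_force": force on the tool from outside, world axes, zero at the start; "wrist_torque": the same for the moment, N m; "gripper_width": finger opening in m; "grip_force": force on a finger pad.
Only numpy, scipy, OpenCV 4.12 (cv2) and the standard library are available. Lean on these libraries where they do the work, as an engineer would, in place of code of your own. Each camera call takes 0.05 s, during which the arm holds its last target. There are 200 camera calls.

### The job

Shut the nail station down: turn the lamp's timer wheel until the pointer on its far rim lines up with the mark on the lamp, then press the lamp's button fully down and let go. Next sweep all four standing switch levers over to off in one finger drag along the bank, without raising the finger away from the bank part-way, and finally tip the bank's hinged cover shut over them. Leave the comb, the file and the jars in the tray where they lie.

Things in the scene. Friction and masses are not known exactly. Their poses are not given: they have to be found in the camera images.
- tray: Black shallow tray 260 x 380 mm, rim 16 mm high, floor about 4 mm thick, fixed. Origin: centre of its underside. Carries the lamp, comb, file and two jars. It may stand on the left or on the right of the switch bank.
- lamp: White nail lamp 170 mm (x) x 220 mm (y) x 85 mm high, a tunnel open towards its -x, fixed in the tray. Origin: centre of its underside, z up; its roof is at z = 85 mm. On the roof: the timer wheel (axis at x 5, y 50 mm) and the button (x 0, y -70 mm); the mark is on the far (+x) side of the wheel.
- timer (a joint): Angle of the timer wheel about its upright axis, rad, counter-clockwise seen from above positive; 0 = pointer at the mark (pointing along lamp +x). Turns from -0.6 to 1.9 with no detent at 0, starts well counter-clockwise of the mark, and stays where it is left (friction about 0.05 N m).
- timer_grip (a point): On the timer wheel's axis, 36 mm above the roof, inside its raised grip bar. Its x axis runs along the bar towards the pointer. Wheel: grey disc 90 mm across, its top 16 mm above the roof; across it stands a bar 76 mm long, 14 mm thick, from 16 to 46 mm above the roof.
- pointer (a point): Outer end of the black pointer on the wheel's rim, 58 mm from the axis, 12 mm above the roof.
- mark (a point): Black mark on the lamp roof's far edge, 70 mm from the wheel's axis, 22 mm long, 6 mm wide; it continues down the lamp's far side.
- stop (a joint): Travel of the lamp's round button, m: 0 up, 0.006 fully down; it springs back, fully down takes 5 N.
- stop_top (a point): Centre of the button's top face; the button is 34 mm across and is pressed straight down.
- bank: White switch bank 80 mm (x) x 220 mm (y) x 32 mm high, fixed on the sill. Origin: centre of its underside, z up, the row of levers runs along its y. Its hinged cover stands open on its far (+x) side.
- sw0 (a joint): Angle of lever 0, rad: 0 = upright = on, 1.3 = laid over towards bank +y, its stop = off. Hinge along bank x, -85 mm along bank y and 30 mm above the bank's underside. Counts as off above 0.8; friction about 0.04 N m, it stays where it is left.
- sw1 (a joint): Angle of lever 1, rad: 0 = upright = on, 1.3 = laid over towards bank +y, its stop = off. Hinge along bank x, -37 mm along bank y and 30 mm above the bank's underside. Counts as off above 0.8; friction about 0.04 N m, it stays where it is left.
- sw2 (a joint): Angle of lever 2, rad: 0 = upright = on, 1.3 = laid over towards bank +y, its stop = off. Hinge along bank x, 11 mm along bank y and 30 mm above the bank's underside. Counts as off above 0.8; friction about 0.04 N m, it stays where it is left.
- sw3 (a joint): Angle of lever 3, rad: 0 = upright = on, 1.3 = laid over towards bank +y, its stop = off. Hinge along bank x, 59 mm along bank y and 30 mm above the bank's underside. Counts as off above 0.8; friction about 0.04 N m, it stays where it is left.
- sw0_tip (a point): Centre of the top end of lever 0. The black lever is 30 mm wide (bank x), 9 mm thick, 44 mm long from its hinge: its top is 74 mm above the bank's underside when on, about 46 mm when fully over. All four levers are alike.
- sw1_tip (a point): Centre of the top end of lever 1. The black lever is 30 mm wide (bank x), 9 mm thick, 44 mm long from its hinge: its top is 74 mm above the bank's underside when on, about 46 mm when fully over. All four levers are alike.
- sw2_tip (a point): Centre of the top end of lever 2. The black lever is 30 mm wide (bank x), 9 mm thick, 44 mm long from its hinge: its top is 74 mm above the bank's underside when on, about 46 mm when fully over. All four levers are alike.
- sw3_tip (a point): Centre of the top end of lever 3. The black lever is 30 mm wide (bank x), 9 mm thick, 44 mm long from its hinge: its top is 74 mm above the bank's underside when on, about 46 mm when fully over. All four levers are alike.
- cover (a joint): Angle of the bank's cover, rad: 0 = shut, 2.1 = open, leaning back against its stop. Hinge along bank y at bank x 41 mm, 32 mm above the underside. Pushed towards the robot side past about 1.0 it falls shut by itself; a push of 2 to 4 N will do.
- cover_edge (a point): Middle of the cover's outer upper front edge (82 mm from the hinge towards -x and 32 mm above it when shut; about 69 mm beyond and 55 mm above the hinge when open). The cover is a black hood 82 x 224 x 32 mm, 0.15 kg, open below when shut; its back is clear to be pushed from beyond.
- comb: Red comb 170 mm long lying in the tray; leave alone.
- file: Frosted glass nail file 150 x 18 x 5 mm lying in the tray; leave alone.
- jar_a: Glass jar with cap, 50 mm across, 60 mm high, in the tray; origin under its centre; leave alone.
- jar_b: The other like jar; leave alone.
Things that resemble listed ones, but are neither listed nor needed, are in the scene too. What is shaped like the bank but blue is not meant.

How it is judged:
On the way, in this order (a step that is already met when the one before it is completed fails the run):
1. the timer wheel's pointer is at the mark (within 0.15 rad) and at rest, all switches still on (value of joint timer between -0.15 and 0.15 rad and velocity of joint timer between -0.1 and 0.1 rad/s and value of joint each of sw0, sw1, sw2, sw3 below 0.35 rad), for 0.2 s.
2. the lamp's button is pressed down (over 4 mm) with the pointer at the mark and all switches still on (value of joint timer between -0.15 and 0.15 rad and value of joint stop above 0.004 m and value of joint each of sw0, sw1, sw2, sw3 below 0.35 rad), for 0.05 s.
3. all four levers are laid over to off, the cover still open and the button let go (value of joint each of sw0, sw1, sw2, sw3 above 0.8 rad and value of joint cover above 1.2 rad and value of joint stop below 0.002 m), for 0.1 s.
4. the cover is shut over the switched-off levers (value of joint each of sw0, sw1, sw2, sw3 above 0.8 rad and value of joint cover below 0.1 rad), for 0.2 s.
At the end, for the whole second after the job is handed in: The timer's pointer is within 0.15 rad of the mark, the button is up, all four levers are over by more than 0.8 rad, the cover is shut (within 0.1 rad) and at rest; neither comb, file nor jar has moved more than 30 mm (all of step 4 and value of joint timer between -0.15 and 0.15 rad and value of joint stop below 0.002 m and velocity of joint cover between -0.05 and 0.05 rad/s); the robot touches nothing.
It fails at once if the finger is raised away (grasp point over 120 mm above the bank's underside) while some levers are off and some still on: the sweep must be one drag (value of joint any of sw0, sw1, sw2, sw3 above 0.8 rad and value of joint any of sw0, sw1, sw2, sw3 below 0.35 rad and z of the grasp point in the frame of bank above 0.12 m).
It fails at once if the comb, the file or a jar is moved more than 30 mm (distance of any of comb, file, jar_a, jar_b from where it was at the start of the episode above 0.03 m).
It also fails if it takes over 69 s, if anything falls off the work surface, if the arm or the gripper's body presses on something with over 40 N, if the wrist force passes 120 N, or if a joint passes its speed limit or range.

## Working session

There is one attempt and no reset: what is moved stays moved. The work goes in short steps, Python scripts to look and compute and a shell command to move; the robot and the scene stay as the last step left them, time stands still between calls to the robot, and variables do not carry over. Pictures are saved under pics/ and viewed, at most 10 in all, crops included, and the job is handed in when it is done.

```bash
mkdir -p pics
cat > h.py <<'E'
import numpy as np,cv2
from workcell import env
def save(n,f):
    s=env.snapshot(n); cv2.imwrite('pics/'+f,s['img'][:,:,::-1]); return s
def onplane(s,u,v,z):
    R=np.array(s['R']);t=np.array(s['t']);c=-R.T@t
    d=R.T@np.array([(u-s['cx'])/s['fx'],(v-s['cy'])/s['fy'],1]); return c+d*(z-c[2])/d[2]
def proj(s,X):
    p=np.array(s['R'])@np.array(X)+np.array(s['t']); return p[0]/p[2]*s['fx']+s['cx'],p[1]/p[2]*s['fy']+s['cy']
def tri(obs):
    A=np.zeros((3,3));b=np.zeros(3)
    for s,u,v in obs:
        R=np.array(s['R']);c=-R.T@np.array(s['t']);d=R.T@np.array([(u-s['cx'])/s['fx'],(v-s['cy'])/s['fy'],1]);d/=np.linalg.norm(d)
        P=np.eye(3)-np.outer(d,d);A+=P;b+=P@c
    return np.linalg.solve(A,b)
E
python3 - <<'E'
from h import *
import pickle
d={}
for n in('top','side'):
    d[n]=save(n,n+'1.png'); s=d[n];print(n,s['fx'],-np.array(s['R']).T@s['t'],np.round(s['R'],2).tolist())
pickle.dump(d,open('s1.pkl','wb'))
o=env.observe();print(o['ee_pos'],o['tool_rot'],o['gripper_width'],env.hold_point_z)
E
```

```text
top 466.4069118176168 [ 0.40029249 -0.04179128  1.16224992] [[0.02, -1.0, -0.0], [-1.0, -0.02, -0.06], [0.06, 0.0, -1.0]]
side 490.63446033973213 [-0.00350023 -0.67853543  0.88408492] [[0.82, -0.57, 0.01], [-0.4, -0.59, -0.7], [0.41, 0.57, -0.71]]
[0.2229008  0.47492297 0.23073303] [-1.50630420e-04  2.17661111e-01  9.76024185e-01 -6.38345001e-04] 0.08558316059457506 0.0187
```

View pics/top1.png

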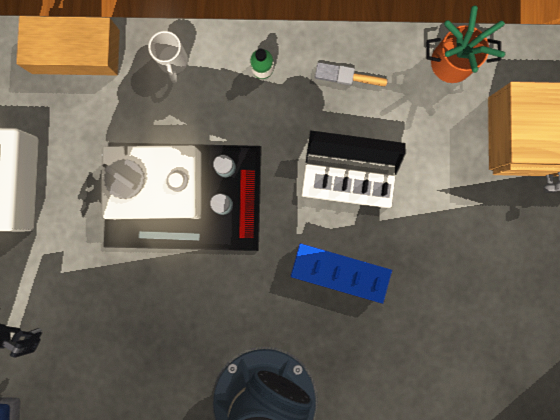

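View pics/side1.png

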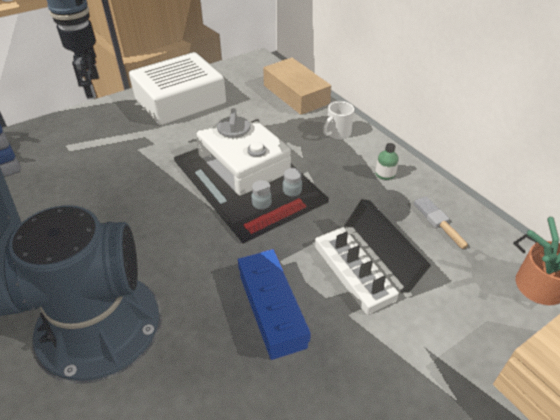

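Top view: the wheel is at (125,178), the button at (177,180), and the white bank at (350,185) with its open cover behind at (355,150). The blue lookalike is at (340,272). I'll use the white bank because it has levers and a hinged cover, and the task says blue is not meant. Next is one enlarged crop of both targets.

Run:
```python
from h import *
t=cv2.imread('pics/top1.png');s=cv2.imread('pics/side1.png')
r=lambda im,x,y,w,h:cv2.resize(im[y:y+h,x:x+w],(400,300),interpolation=cv2.INTER_CUBIC)
m=np.vstack([np.hstack([r(t,90,130,120,90),r(t,295,125,120,90)]),np.hstack([r(s,185,95,120,90),r(s,310,200,120,90)])])
cv2.imwrite('pics/crop1.png',m)
```

```text
(no output)
```

View pics/crop1.png

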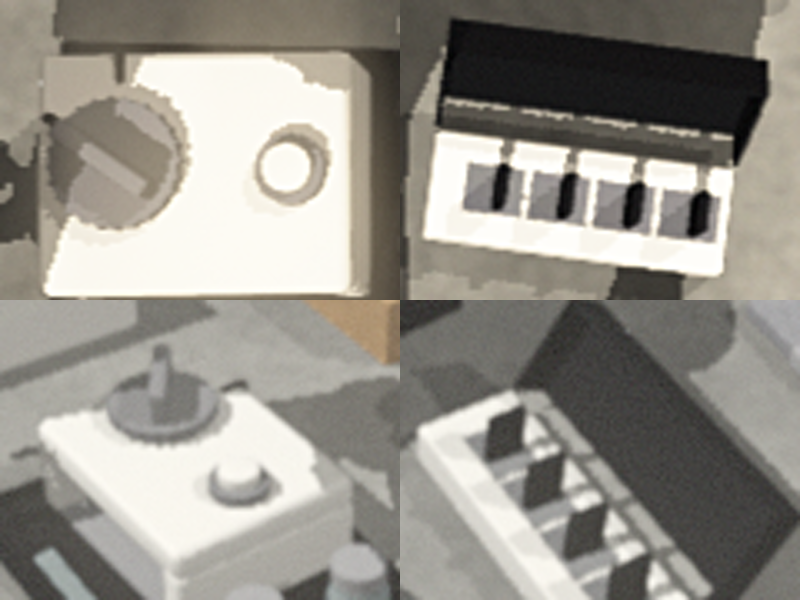

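Run:
```python
from h import *
import pickle
d=pickle.load(open('s1.pkl','rb'));T,S=d['top'],d['side']
ct=lambda u,v:(90+u*.3,130+v*.3); cb=lambda u,v:(295+(u-400)*.3,125+v*.3)
st=lambda u,v:(185+u*.3,95+(v-300)*.3); sb=lambda u,v:(310+(u-400)*.3,200+(v-300)*.3)
print('button tri',tri([(T,*ct(287,165)),(S,*st(240,470))]))
print('bar top mid tri',tri([(T,*ct(115,170)),(S,*st(162,352))]))
print('near lamp corner btn side',[onplane(T,*ct(*p),.089).round(4) for p in((42,58),(350,60),(345,292),(42,292))])
print('wheel axis',onplane(T,*ct(115,162),.105),'bar ends',onplane(T,*ct(85,148),.135),onplane(T,*ct(148,190),.135),'pointer',onplane(T,*ct(46,116),.101))
c=[onplane(T,*cb(*p),.032) for p in((435,132),(733,168),(722,273),(424,238))]
print('bank',np.round(c,4).tolist(),np.mean(c,0)); v=c[0]-c[1]+c[3]-c[2]; print('bank y yaw',np.degrees(np.arctan2(-v[0],v[1])))
print('tri bank corner +y -x',tri([(T,*cb(424,238)),(S,*sb(420,432))]))
print('cover top edge tri', tri([(T,*cb(450,20)),(S,349.5+0,202)]), [onplane(T,*cb(*p),.087) for p in((450,20),(768,62))])
# lever tips
for p in((505,172),(571,182),(637,190),(703,200)): print('tip~',onplane(T,*cb(*p),.074).round(4))
```

```text
button tri [0.52219341 0.20254748 0.11248322]
bar top mid tri [0.51143382 0.29809728 0.17157406]
near lamp corner btn side [array([0.5965, 0.3815, 0.089 ]), array([0.5988, 0.1667, 0.089 ]), array([0.4369, 0.1655, 0.089 ]), array([0.4334, 0.3747, 0.089 ])]
wheel axis [0.5226131  0.32229428 0.105     ] bar ends [0.52815708 0.33227259 0.135     ] [0.50083596 0.28933523 0.135     ] pointer [0.55406622 0.37236353 0.101     ]
bank [[0.573, -0.0932, 0.032], [0.5502, -0.3115, 0.032], [0.4731, -0.3036, 0.032], [0.495, -0.0862, 0.032]] [ 0.52283358 -0.19861829  0.032     ]
bank y yaw -5.849319757799059
tri bank corner +y -x [ 0.49671501 -0.08745149  0.03276366]
cover top edge tri [ 0.62319125 -0.08732733  0.09167951] [array([ 0.6437878 , -0.10004155,  0.087     ]), array([ 0.6178872 , -0.32265207,  0.087     ])]
tip~ [ 0.5391 -0.1409  0.074 ]
tip~ [ 0.5328 -0.1875  0.074 ]
tip~ [ 0.5279 -0.2339  0.074 ]
tip~ [ 0.5216 -0.2804  0.074 ]
```

```bash
python3 -m jog '[0.7,0.74,-0.38,0,0,0,0.9, 0.7,0.74,-0.38,0,0,0,0.9, 0.7,0.74,-0.38,0,0,0,0.9, 0.7,0.74,-0.38,0,0,0,0.9, 0.7,0.74,-0.38,0,0,0,0.9, 0.7,0.74,-0.38,0,0,0,0.9, 0.7,0.74,-0.38,0,0,0,0.9, 0.7,0.74,-0.38,0,0,0,0.9, 0.7,0.74,-0.38,0,0,0,0.9, 0.7,0.74,-0.38,0,0,0,0.9, 0.7,0.74,-0.38,0,0,0,0.9, 0.7,0.74,-0.38,0,0,0,0.9, 0.7,0.74,-0.38,0,0,0,0.9, 0.7,0.74,-0.38,0,0,0,0.9, 0.7,0.74,-0.38,0,0,0,0.9, 0.7,0.74,-0.38,0,0,0,0.9, 0.7,0.74,-0.38,0,0,0,0.9, 0.7,0.74,-0.38,0,0,0,0.9, 0.7,0.74,-0.38,0,0,0,0.9, 0.7,0.74,-0.38,0,0,0,0.9]'
python3 - <<'E'
from h import *
import pickle
s=save('wrist','w1.png');pickle.dump(s,open('w1.pkl','wb'));o=env.observe();print(o['ee_pos'],o['tool_rot'],o['joints'],o['clock'])
print(-np.array(s['R']).T@s['t'],np.round(s['R'],2).tolist())
E
```

```text
clock: 1.77
ee_pos: [0.5196, 0.3227, 0.2308]
tool_rot: [-0.0, -0.481, 0.876, -0.0]
wrist_force: [0.5, 0.3, -0.1]
gripper_width: 0.0601
grip_force: 0.0
[0.52188389 0.32146636 0.23048883] [-3.86869614e-05 -4.83196787e-01  8.75511557e-01 -6.14840976e-04] [ 5.52694509e-01  3.92455125e-01  2.08502514e-01  1.38698048e+00
 -1.22449966e-03 -4.55910384e-01] 1.8167
[0.48655383 0.26794567 0.37216578] [[-0.84, 0.54, 0.0], [0.52, 0.81, 0.26], [0.14, 0.22, -0.97]]
```

View pics/w1.png

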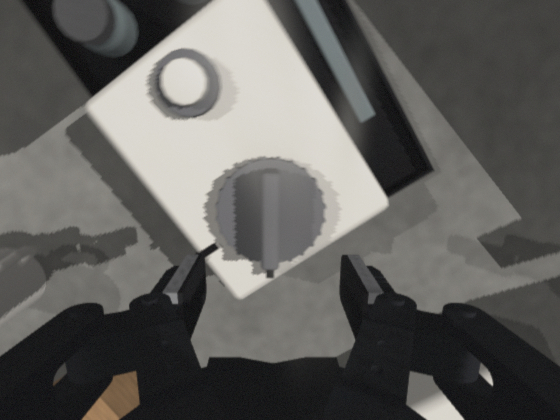

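Wrist view: the bar runs from (271,172) to (270,266), the pointer tip is at (270,274), the mark at (207,250), and the button top at (183,80).

Run:
```python
from h import *
import pickle
s=pickle.load(open('w1.pkl','rb'));d=pickle.load(open('s1.pkl','rb'));T,S=d['top'],d['side']
for n,u,v,z in(('bar a',271,172,.135),('bar b',270,266,.135),('pointer',270,275,.101),('mark in',217,245,.09),('mark out',198,257,.09),('button',184,80,.11),('c1',88,107,.089),('c2',240,298,.089),('c3',387,205,.089)): print(n,onplane(s,u,v,z).round(4))
print('btn tri',tri([(s,184,80),(T,90+287*.3,130+165*.3),(S,257,147)]))
print('wheel tri',tri([(s,271,219),(T,124.8,180.5)]), 'pointer tri',tri([(s,270,275),(T,103.8,164.8)]))
print('c1 tri',tri([(s,88,107),(T,195,148)]))
```

```text
bar a [0.5055 0.2961 0.135 ]
bar b [0.5448 0.3562 0.135 ]
pointer [0.5577 0.3761 0.101 ]
mark in [0.5847 0.3306 0.09  ]
mark out [0.6057 0.3308 0.09  ]
button [0.5248 0.2081 0.11  ]
c1 [0.605  0.1783 0.089 ]
c2 [0.5971 0.3855 0.089 ]
c3 [0.4398 0.3797 0.089 ]
btn tri [0.52431254 0.2059412  0.10531475]
wheel tri [0.52947046 0.33996683 0.06080049] pointer tri [0.54955224 0.3620017  0.13197084]
c1 tri [0.60624259 0.17194237 0.07405469]
```

```bash
python3 -m jog '[0.7,0.15,0.28,-0.8,0,0,-0.2, 0.7,0,0,-0.8,0,0,0, 0.7,0,0,-0.8,0,0,0, 0.7,0,0,-0.8,0,0,0, 0.7,0,0,-0.8,0,0,0, 0.7,0,0,-0.8,0,0,0, 0.7,0,0,-0.8,0,0,0, 0.7,0,0,-0.35,0,0,0, 0.7,0,0,0,0,0,0, 0,0,0,0,0,0,0, 0,0,0,0,0,0,0, 0,0,0,0,0,0,0, 0,0,0,0,0,0,0, 0,0,0,0,0,0,0, 0,0,0,0,0,0,0, 0,0,0,0,0,0,0]'
```

```text
clock: 3.15
ee_pos: [0.5238, 0.3283, 0.1137]
tool_rot: [0.002, -0.472, 0.881, -0.001]
wrist_force: [4.8, -4.3, 2.8]
gripper_width: 0.0128
grip_force: 61.7
```

```bash
python3 -m jog '[0,0,0,0,0,0,-0.8, 0,0,0,0,0,0,-0.8, 0,0,0,0,0,0,-0.8, 0,0,0,0,0,0,-0.8, 0,0,0,0,0,0,-0.8, 0,0,0,0,0,0,-0.8, 0,0,0,0,0,0,-0.8, 0,0,0,0,0,0,-0.8, 0,0,0,0,0,0,-0.8, 0,0,0,0,0,0,-0.8, 0,0,0,0,0,0,-0.8, 0,0,0,0,0,0,-0.8, 0,0,0,0,0,0,-0.8, 0,0,0,0,0,0,-0.8, 0,0,0,0,0,0,-0.7, 0,0,0,0,0,0,0, 0,0,0,0,0,0,0]'
```

```text
clock: 4.57
ee_pos: [0.5237, 0.3286, 0.1136]
tool_rot: [0.002, -0.016, 1.0, 0.0]
wrist_force: [4.4, -4.0, 1.6]
gripper_width: 0.0129
grip_force: 61.6
```

```bash
python3 -m jog '[0.6,0,0,0,0,0,0, 0.6,0,0,0,0,0,0, 0.6,0,0,0,0,0,0, 0.6,0,0,0,0,0,0, 0.6,0,0,0.6,0,0,0, 0.6,0,0,0.9,0,0,0, 0.6,0,0,0.9,0,0,0, 0.6,0,0,0.9,0,0,0, 0.6,0,0,0.9,0,0,0,0.6,0,0,0.9,0,0,0,0.6,0,0,0,0,0,0,0.6,0,0,0,0,0,0]'
python3 - <<'E'
from h import *
import pickle
s=save('wrist','w2.png');pickle.dump(s,open('w2.pkl','wb'));o=env.observe();print(o['ee_pos'],o['tool_rot'])
E
```

```text
clock: 5.57
ee_pos: [0.5224, 0.3292, 0.2151]
tool_rot: [0.001, -0.017, 1.0, 0.0]
wrist_force: [0.7, -0.8, 0.5]
gripper_width: 0.051
grip_force: 0.0
[0.52193868 0.3288908  0.21399166] [ 1.37609773e-06 -1.66670057e-02  9.99861096e-01 -4.93776078e-06]
```

View pics/w2.png

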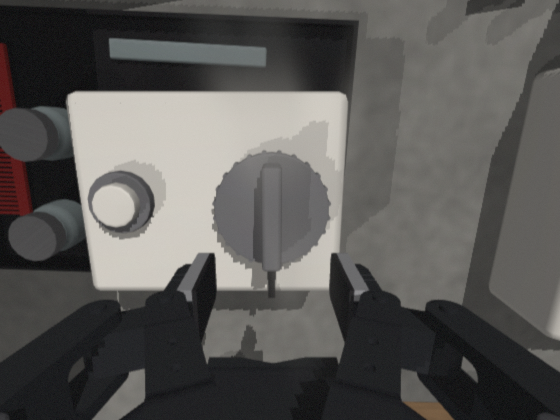

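Pointer tip (271,272) and mark (271,290) are in line. The button top is at (115,206).

Run:
```python
from h import *
import pickle
s=pickle.load(open('w2.pkl','rb'));w=pickle.load(open('w1.pkl','rb'));T=pickle.load(open('s1.pkl','rb'))['top']
print(onplane(s,115,206,.11),tri([(s,115,206),(w,184,81)]),tri([(s,115,206),(w,184,81),(T,176.1,179.5)]))
print([onplane(s,u,v,.101).round(4) for u,v in((271,160),(271,273),(271,290))])
```

```text
[0.52399215 0.21083028 0.11      ] [0.52642829 0.20664329 0.10105579] [0.52544214 0.20620085 0.10013832]
[array([0.4867, 0.3273, 0.101 ]), array([0.5794, 0.3302, 0.101 ]), array([0.5949, 0.3306, 0.101 ])]
```

```bash
python3 -m jog '[0,0.05,-0.86,0,0,0,0, 0,0,-0.86,0,0,0,0, 0,0,-0.86,0,0,0,0, 0,0,-0.86,0,0,0,0, 0,0,-0.86,0,0,0,0, 0,0,-0.86,0,0,0,0, 0,0,-0.86,0,0,0,0, 0,0,0,-0.8,0,0,0, 0,0,0,-0.8,0,0,0, 0,0,0,-0.8,0,0,0, 0,0,0,-0.8,0,0,0, 0,0,0,-0.8,0,0,0, 0,0,0,0,0,0,0, 0,0,0,-0.2,0,0,0, 0,0,0,-0.2,0,0,0, 0,0,0,-0.2,0,0,0, 0,0,0,-0.1,0,0,0, 0,0,0,0,0,0,0]'
```

```text
clock: 7.12
ee_pos: [0.523, 0.2084, 0.1202]
tool_rot: [-0.0, -0.017, 1.0, -0.0]
wrist_force: [-0.2, -0.4, -0.3]
gripper_width: 0.0001
grip_force: 0.0
```

```bash
python3 -m jog '[0,0,0,-0.2,0,0,0, 0,0,0,-0.2,0,0,0, 0,0,0,-0.1,0,0,0, 0,0,0,-0.1,0,0,0, 0,0,0,0,0,0,0]'
```

```text
clock: 7.53
ee_pos: [0.5231, 0.2085, 0.1081]
tool_rot: [0.0, -0.017, 1.0, -0.0]
wrist_force: [-0.1, -0.4, 2.9]
gripper_width: 0.0003
grip_force: 1.5
```

```bash
python3 -m jog '[0,0,0,-0.1,0,0,0, 0,0,0,-0.1,0,0,0, 0,0,0,-0.1,0,0,0, 0,0,0,0,0,0,0, 0,0,0,0,0,0,0]'
```

```text
clock: 7.95
ee_pos: [0.5232, 0.2086, 0.1047]
tool_rot: [0.001, -0.017, 1.0, 0.0]
wrist_force: [-7.1, -2.9, 26.8]
gripper_width: -0.0002
grip_force: 12.9
```

```bash
python3 -m jog '[0,0,0,0.4,0,0,0, 0,0,0,0.9,0,0,0, 0,0,0,0.9,0,0,0, 0,0,0,0.9,0,0,0, 0,0,0,0.9,0,0,0, 0,0,0,0.9,0,0,0, 0,0,-1,0.5,0,0,0, 0,0,-1,0,0,0,0, 0,0,-1,0,0,0,0, 0,0,-1,0,0,0,0, 0,0,-1,0,0,0,0, 0,0,-1,0,0,0,0, 0,0,-1,0,0,0,0, 0,0,-1,0,0,0,0, 0,0,-1,0,0,0,0, 0,0,-1,0,0,0,0, 0,0,-1,0,0,0,0, 0,0,-1,0,0,0,0, 0,0,-1,0,0,0,0, 0,0,-1,0,0,0,0]'
python3 -m jog '[0,0,-1,0,0,0,-0.3, 0,0,-1,0,0,0,-0.3, 0,0,-1,0,0,0,-0.3, 0,0,-1,0,0,0,-0.3, 0,0,-1,0,0,0,-0.3, 0,0,-1,0,0,0,-0.2, 0,0,0,0,0,0,0, 0,0,0,0,0,0,0]'
python3 - <<'E'
from h import *
import pickle
s=save('wrist','w3.png');pickle.dump(s,open('w3.pkl','wb'));o=env.observe();print(o['ee_pos'],o['tool_rot'])
E
```

```text
clock: 9.62
ee_pos: [0.5228, -0.0726, 0.21]
tool_rot: [-0.0, -0.017, 1.0, -0.0]
wrist_force: [0.8, -0.3, -0.9]
gripper_width: 0.0001
grip_force: 0.0
clock: 10.28
ee_pos: [0.5228, -0.1922, 0.2098]
tool_rot: [-0.0, 0.052, 0.999, 0.0]
wrist_force: [-0.2, 0.6, -0.5]
gripper_width: -0.0001
grip_force: 0.0
[ 0.5227988  -0.19149554  0.20990131] [-3.24636030e-04  5.16182016e-02  9.98666820e-01  1.94991138e-04]
```

View pics/w3.png

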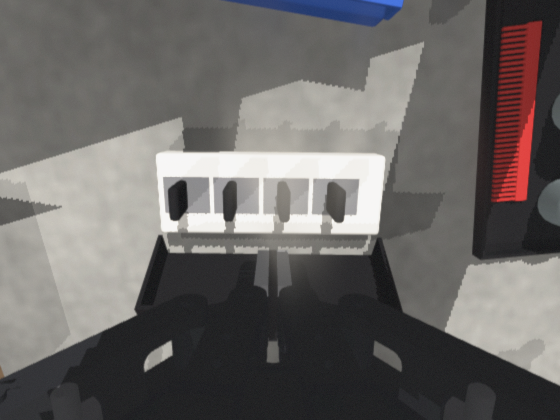

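The wrist view shows the white bank's top corners at (158,153), (384,155), (380,234) and (162,233). All four levers stand upright at x ≈ 178, 230, 283 and 336. Lever 0 is the left one, since +y is to the right.

Run:
```python
from h import *
import pickle
s=pickle.load(open('w3.pkl','rb'))
c=np.array([onplane(s,u,v,.032) for u,v in((158,153),(384,155),(380,234),(162,233))])
print(c.round(4).tolist(),c.mean(0)); v=c[1]-c[0]+c[2]-c[3]; a=np.arctan2(-v[0],v[1]);print(np.degrees(a))
o=np.array([.523,-.2,0]);
for o,a in((c.mean(0)*[1,1,0],a),(np.array([.5228,-.1986,0]),-.102)):
    R=np.array([[np.cos(a),-np.sin(a),0],[np.sin(a),np.cos(a),0],[0,0,1]])
    print([np.round(proj(s,o+R@np.array([x,y,.074])),0) for y in(-.085,.059) for x in(-.015,.015)], [np.round(proj(s,o+R@np.array([x,y,.032])),0) for x,y in((-.04,-.11),(-.04,.11),(.04,.11),(.04,-.11))])
    print([(o+R@np.array([-.002,y,.0])).round(4) for y in(-.118,.11)])
```

```text
[[0.476, -0.2947, 0.032], [0.5002, -0.084, 0.032], [0.5782, -0.0895, 0.032], [0.5542, -0.3059, 0.032]] [ 0.52715724 -0.19350991  0.032     ]
-6.435487342452993
[array([169., 187.]), array([172., 222.]), array([342., 188.]), array([339., 223.])] [array([154., 152.]), array([389., 154.]), array([381., 235.]), array([161., 234.])]
[array([ 0.5119, -0.3105,  0.    ]), array([ 0.5375, -0.084 ,  0.    ])]
[array([162., 184.]), array([165., 218.]), array([335., 183.]), array([333., 218.])] [array([147., 150.]), array([383., 149.]), array([376., 230.]), array([155., 231.])]
[array([ 0.5088, -0.3158,  0.    ]), array([ 0.532, -0.089,  0.   ])]
```

```bash
python3 -m jog '[0,-0.1,-0.89,0,0,0,0, 0,-0.1,-0.89,0,0,0,0, 0,-0.1,-0.89,0,0,0,0, 0,-0.1,-0.89,0,0,0,0, 0,-0.1,-0.89,0,0,0,0, 0,0,-0.89,0,0,0,0, 0,0,-0.89,0,0,0,0, 0,0,0,-0.8,0,0,0, 0,0,0,-0.9,0,0,0, 0,0,0,-0.9,0,0,0, 0,0,0,-0.9,0,0,0, 0,0,0,-0.9,0,0,0, 0,0,0,-0.9,0,0,0, 0,0,0,-0.9,0,0,0, 0,0,0,-0.9,0,0,0, 0,0,0,-0.8,0,0,0, 0,0,0,0,0,0,0, 0,0,0,0,0,0,0, 0,0,0,0,0,0,0]'
```

```text
clock: 11.92
ee_pos: [0.5137, -0.3158, 0.0532]
tool_rot: [0.0, 0.051, 0.999, -0.0]
wrist_force: [1.1, -0.2, 0.3]
gripper_width: -0.0
grip_force: 0.0
```

```bash
python3 -m jog '[0,0.06,0.6,0,0,0,0, 0,0.06,0.6,0,0,0,0, 0,0.06,0.6,0,0,0,0, 0,0.06,0.6,0,0,0,0, 0,0.06,0.6,0,0,0,0, 0,0.06,0.6,0,0,0,0, 0,0.06,0.6,0,0,0,0, 0,0.06,0.6,0,0,0,0]'
python3 -m jog '[0,0.06,0.6,0,0,0,0, 0,0.06,0.6,0,0,0,0, 0,0.06,0.6,0,0,0,0, 0,0.06,0.6,0,0,0,0, 0,0.06,0.6,0,0,0,0, 0,0.06,0.6,0,0,0,0, 0,0.06,0.6,0,0,0,0, 0,0.06,0.6,0,0,0,0, 0,0.06,0.6,0,0,0,0, 0,0.06,0.6,0,0,0,0, 0,0.06,0.6,0,0,0,0, 0,0,0,0,0,0,0, 0,0,0,0,0,0,0]'
python3 - <<'E'
from h import *
s=env.snapshot('side')['img'][180:330,280:480,::-1]
t=env.snapshot('top')['img'][110:260,270:470,::-1]
cv2.imwrite('pics/c2.png',np.hstack([cv2.resize(s,(400,300)),cv2.resize(t,(400,300))]))
E
```

```text
clock: 12.58
ee_pos: [0.5227, -0.2188, 0.0523]
tool_rot: [-0.0, 0.051, 0.999, -0.0]
wrist_force: [0.9, -1.8, 0.4]
gripper_width: 0.0001
grip_force: 0.7
clock: 13.67
ee_pos: [0.5359, -0.0872, 0.0522]
tool_rot: [-0.0, 0.051, 0.999, 0.0]
wrist_force: [-0.2, -0.1, -0.1]
gripper_width: -0.0002
grip_force: 0.0
```

View pics/c2.png

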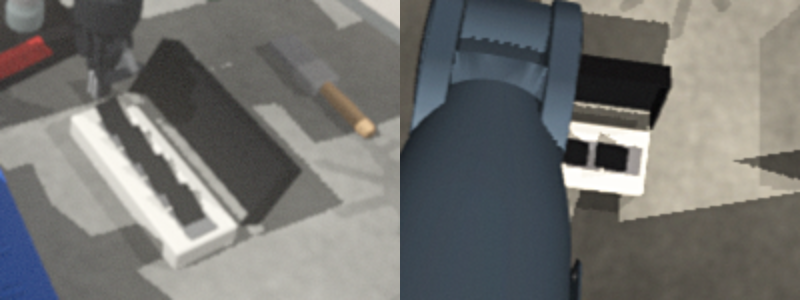

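The side view shows all four levers laid flat and the cover still open. The next move goes round behind the cover.

```bash
python3 -m jog '[0,0,0,0.8,0,0,0, 0,0,0,0.9,0,0,0, 0,0,0,0.9,0,0,0, 0,0,0,0.9,0,0,0, 0,0,0,0.9,0,0,0, 0,0,0,0.9,0,0,0, 0,0.75,-0.63,0,0,0,0, 0,0.75,-0.63,0,0,0,0, 0,0.75,-0.63,0,0,0,0, 0,0.75,-0.63,0,0,0,0, 0,0.75,-0.63,0,0,0,0, 0,0.75,-0.63,0,0,0,0, 0,0.75,-0.63,0,0,0,0, 0,0.75,-0.63,0,0,0,0, 0,0.75,-0.63,0,0,0,0, 0,0.75,-0.63,0,0,0,0, 0,0,0,0,0,0,0, 0,0,0,0,0,0,0]'
python3 -m jog '[0,0,0,-0.8,0,0,0, 0,0,0,-0.8,0,0,0, 0,0,0,-0.8,0,0,0, 0,0,0,-0.8,0,0,0, 0,0,0,-0.8,0,0,0, 0,0,0,-0.6,0,0,0, 0,0,0,0,0,0,0, 0,0,0,0,0,0,0]'
```

```text
clock: 15.27
ee_pos: [0.6857, -0.2153, 0.1572]
tool_rot: [-0.001, 0.052, 0.999, 0.0]
wrist_force: [-0.7, 0.7, 0.1]
gripper_width: 0.0003
grip_force: 0.0
clock: 15.93
ee_pos: [0.6848, -0.2137, 0.0661]
tool_rot: [-0.001, 0.051, 0.999, 0.0]
wrist_force: [0.3, 0.2, 0.1]
gripper_width: 0.0002
grip_force: 0.0
```

```bash
python3 -m jog '[0,-0.4,0.04,0.1,0,0,0, 0,-0.4,0.04,0.1,0,0,0, 0,-0.4,0.04,0.1,0,0,0, 0,-0.4,0.04,0,0,0,0, 0,-0.4,0.04,0,0,0,0, 0,-0.4,0.04,0,0,0,0, 0,-0.4,0.04,0,0,0,0, 0,-0.4,0.04,0,0,0,0, 0,-0.4,0.04,0,0,0,0]'
python3 -m jog '[0,-0.4,0.04,0,0,0,0, 0,-0.4,0.04,0,0,0,0, 0,-0.4,0.04,0,0,0,0, 0,-0.4,0.04,0,0,0,0, 0,-0.4,0.04,0,0,0,0, 0,-0.4,0.04,0,0,0,0, 0,-0.4,0.04,0,0,0,0,0,0,0,0,0,0,0,0,0,0,0,0,0,0]'
```

```text
clock: 16.68
ee_pos: [0.6138, -0.207, 0.0735]
tool_rot: [0.001, 0.051, 0.999, -0.0]
wrist_force: [0.3, -0.1, 2.6]
gripper_width: 0.0004
grip_force: 0.6
clock: 17.43
ee_pos: [0.5571, -0.2013, 0.072]
tool_rot: [-0.0, 0.052, 0.999, 0.0]
wrist_force: [0.8, 0.7, -0.3]
gripper_width: 0.0003
grip_force: 0.0
```

```bash
python3 -m jog '[0,0,0,0,0,0,0, 0,0,0,0,0,0,0, 0,0,0,0,0,0,0, 0,0,0,0.6,0,0,0, 0,0,0,0.9,0,0,0, 0,0,0,0.9,0,0,0, 0,0,0,0.9,0,0,0, 0,0,0,0.9,0,0,0, 0,0,0,0.9,0,0,0, 0,0,0,0.9,0,0,0, 0,0,0,0,0,0,0, 0,0,0,0,0,0,0]'
python3 - <<'E'
from h import *
save('side','side9.png')
E
```

```text
clock: 18.43
ee_pos: [0.5586, -0.2015, 0.1929]
tool_rot: [0.001, 0.051, 0.999, -0.0]
wrist_force: [-0.5, 0.3, -0.5]
gripper_width: -0.0001
grip_force: 0.0
```

View pics/side9.png

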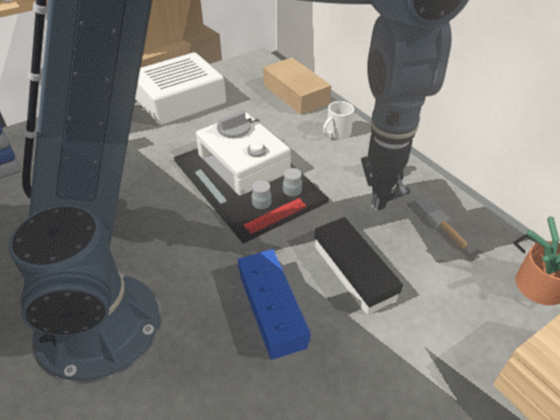

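The black cover lies over the bank at (357,262), and the comb, file and jars look undisturbed. I'll check the cover's edge by projection before handing in.

Run:
```python
from h import *
import pickle
S=pickle.load(open('s1.pkl','rb'))['side']
a=-.11;R=np.array([[np.cos(a),-np.sin(a),0],[np.sin(a),np.cos(a),0],[0,0,1]]);o=np.array([.526,-.195,0])
for th in(0,.1,.3):
  P=lambda y:o+R@np.array([.041-.088*np.cos(th+.372),y,.032+.088*np.sin(th+.372)])
  print(th,[np.round(proj(S,P(y)),0) for y in(-.112,.112)])
im=cv2.imread('pics/side9.png').astype(int).sum(2)
for u in (340,357,375):
  col=im[225:320,u];print(u,[225+i for i in range(94) if (col[i]<200)!=(col[i+1]<200)])
```

```text
0 [array([370., 299.]), array([314., 228.])]
0.1 [array([372., 296.]), array([315., 225.])]
0.3 [array([377., 290.]), array([319., 219.])]
340 [268]
357 [232, 290]
375 [253, 271, 272, 278, 279, 280, 281, 303]
```

Run:
```python
from h import *
import pickle
S=pickle.load(open('s1.pkl','rb'))['side']
a=-.11;R=np.array([[np.cos(a),-np.sin(a),0],[np.sin(a),np.cos(a),0],[0,0,1]]);o=np.array([.526,-.195,0])
def row(u,x,z):
  p,q=[proj(S,o+R@np.array([x,y,z])) for y in(-.11,.11)];return p[1]+(q[1]-p[1])*(u-p[0])/(q[0]-p[0])
for u in(340,350,357): print(u,'bottom',row(u,-.04,0),'banktop',row(u,-.04,.032),'lip th=0',row(u,-.041,.032),'lip .1',row(u,.041-.082*np.cos(.1),.032+.082*np.sin(.1)))
im=cv2.imread('pics/side9.png')
t=cv2.resize(im[210:320,300:420],(720,600)[:1]*1+(600,),interpolation=cv2.INTER_CUBIC)
cv2.imwrite('pics/c3.png',np.clip(t*1.6,0,255).astype(np.uint8))
```

```text
340 bottom 281.6932038003223 banktop 271.2194113098434 lip th=0 271.87561472823967 lip .1 268.8658498815433
350 bottom 294.7263252351786 banktop 284.0110853478354 lip th=0 284.68241591404643 lip .1 281.6032683783127
357 bottom 303.849510239578 banktop 292.9652571744297 lip th=0 293.64717674411116 lip .1 290.51946132605127
```

View pics/c3.png

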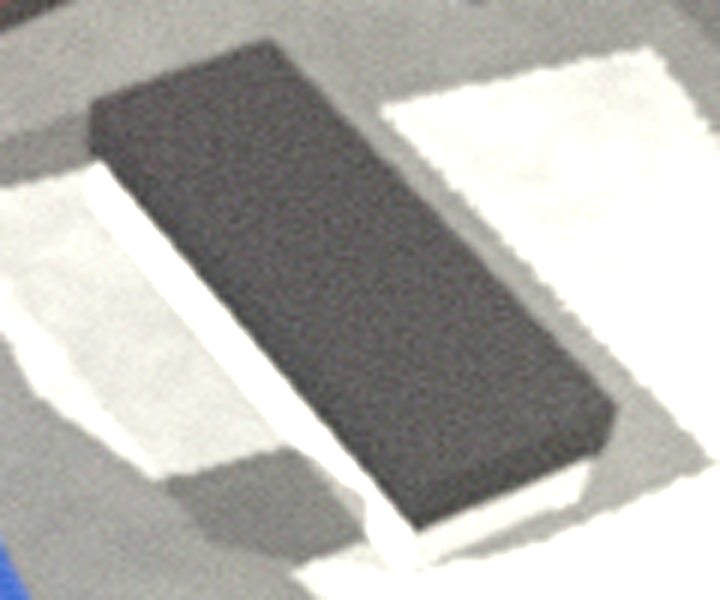

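The crop shows a constant white strip under the cover along the end face, about 42 px at both ends, so the cover is fully shut.

```bash
python3 -c "
from workcell import env
print(env.job_done())"
```

```text
the job is handed in; nothing more can be done
None
```

The job is handed in: the timer is at the mark, the button was pressed and let go, all four levers went to off in one sweep, and the cover is shut. The comb, file and jars looked undisturbed in the last picture, but no verdict was returned.

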